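# Clamp a duck-head blank in the cam jig and hold the lever at full lift

### The arm

A 7-joint arm with a two-finger parallel gripper is mounted at the origin on the work surface. World frame = base frame: x ahead of the robot, y to its left, z up, the work surface at z = 0. Lengths are in m, angles in rad, forces in N, time in s.
With the tool pointing down it reaches from about 0.425 to 0.875 m from the base axis. Payload 4.7 kg.
Tool frame: the origin (TCP) lies on the centre line of the jaws, within the pads' length; the fingertips stand 17 mm ahead of it and the grasp point (between the pads) lies 2 mm behind it; z points along the fingers, y is the line along which they close (so a half turn about z gives the same grasp; the last joint's range is limited). The gripper opens to 87 mm and grips with 3 to 60 N. Pads are 19 mm wide; open, the fingers measure 117 mm over their backs; the gripper's body (75 mm by 190 mm) begins 51 mm behind the grasp point.
Start: joints at [-1.123, 0.321, -0.07, 1.45, 0.023, 1.371, -0.057], TCP at [0.273, 0.59, 0.24] pointing down, gripper open.
Joint ranges: [-2.86, 2.86], [-0.3, 2.09], [-1.38, 1.24], [0.06, 2.45], [-1.56, 4.7], [0.09, 2.05], [-2.69, 2.69]. Speed limits (rad/s): [2.57, 2.57, 3.14, 3.14, 3.14, 3.14, 3.14].

### API

Orientations are given as a 3x3 rotation matrix whose columns are the frame's x, y, z axes.
In Python, from station import bot gives the robot as it stands.
- The arm moves only by the tool jog_arm, never from a script. Its argument "series" is a list of rows, each an object with "translation": the shift along the tool's x, y, z as a fraction of full scale, a list of three; "spin": the turn about the tool's z as a fraction of full scale; "claw": the finger opening in mm, from 0 to 87. In form: [{"translation": [tx, ty, tz], "spin": spin, "claw": claw}, ...]. A call has 1 to 8 rows; each row shifts and turns the commanded pose from where the row before left it, along the tool's axes as they then stand; what a row does not reach is not made up. Full scale, the value 1, is 5 cm for a shift and 90 degrees for a turn. A row lasts 1/12 s, in which the tool goes at most 41.7 mm and 7.16 degrees, less where a joint would pass 70% of its speed; a pose out of reach is approached as far as the arm can. A call with a number of a shift or a turn outside -1 to 1 is refused whole. A call with a gripper value outside its range is refused whole. The fingers move at their own pace and stop on an object; "squeeze" is the grip in N (left out, the last holds). Time passes only in rows, so rows that do not move let the fingers close. It gives the time, the measured TCP pose, the force, the opening and the grip force at its end, in the units of the state.
- bot.get_obs(): the state, without advancing time (a new reading comes with each control period).
- bot.grab_frame(name): name is "scene" or "top" or "wrist"; returns (picture, depth): 480x640x3 uint8, red, green, blue; 480x640 float32, m along the optical axis (not along the pixel's ray), 0 where there is no reading.
- bot.camera_params(name): a dict with "camera_matrix" (3x3 intrinsics, pixels), "R" (3x3) and "t" (3): a world point X has camera coordinates R X + t. Camera axes: x right, y down, z forward; pixel columns grow to the right and rows downward; lengths in m; the calibration is good to about 2 mm. A picture is of the moment at which its call begins: read the wrist's pose just before it. camera_params takes no time and is no camera call; for the wrist camera it gives the pose at the moment of the call.
- bot.job_done(): hands the job in; it is judged then, once.
The state is a dict: "time": time; "q": joint angles; "joint_velocities": joint speeds; "tau": joint torques, N m; "tool_pos": TCP position; "eef_rot": TCP orientation; "wrist_force": force on the tool from outside, world axes, zero at the start; "wrist_torque": the same for the moment, N m; "width": opening from 0.0 (shut) to 1.0 (fully open); "grasp_force": force on a finger pad.
Only numpy, scipy, OpenCV 4.12 (cv2) and the standard library are available. Lean on these libraries where they do the work, as an engineer would, in place of code of your own. Each camera call takes 0.05 s, during which the arm holds its last target. There are 200 camera calls.

### The job

Put the carving block with the duck head glued on it onto the plywood jig and slide it, headless end first, along the channel under the steel overhang until it is fully home against the end stop, lying flat. Then let go of it and swing the wooden eccentric's lever to its highest lift, where the handle points straight away from the block, square to it, so that the block is clamped against the jaw; the lever springs back, so finish while still holding the handle there. Leave everything else on the bench where it is.

Things in the scene. Friction and masses are not known exactly. Their poses are not given: they have to be found in the camera images.
- jig: Fixed jig on a 12 mm plywood board 210 (x) x 235 (y) mm, at some yaw. Origin: bench surface under the cam's pivot; board x -75..135, y -75..160, top z 12 mm. Channel along y at x 54.5, entered from +y towards -y, 49 mm wide: cam surface at x 30 (lever back), jaw face at x 79. Board is open from y 50 to 160. A dark scribed line from the cam along -x marks the lever's place at highest lift.
- jig_stop (a point): Centre of the foot of the end stop's face, at jig (54.5, -35, 12) mm; the dark steel stop spans x 28..88, up to z 46 mm. The block's headless end comes to rest on this face.
- jig_overhang (a point): Middle of the underside of the dark steel overhang arm across the channel, at jig (54.5, -10, 47) mm. The arm spans jig x 34..129, y -30..10, z 47..61 mm, and stands on a post behind the jaw (x 107..129).
- jig_mouth (a point): Point on the board's top on the channel's centre line, before the channel, at jig (54.5, 135, 12) mm: with its origin here and in line with the channel the block is clear of jaw, cam and overhang and can be slid in towards jig -y by 105 mm.
- jaw: Sprung wooden jaw of the jig, 16 mm thick, y -33..31 mm with a flared lead-in to y 48, z 13.5..39.5 in the jig's frame. Origin: middle of its face's lower edge, jig (79, 0, 13.5) mm when free. It yields towards jig +x against a spring: 5 N to start, plus 0.9 N per mm, at most 12 mm.
- cam_lever (a joint): Lever angle (rad) about the vertical pivot, growing clockwise from above. 0: handle along jig -y; 1.57: highest lift, handle along jig -x, straight away from the block; beyond, lift falls, stop at 2.3. Cam: disc radius 30 mm, 10 mm off-centre, z 14..42: 10 mm lift in that quarter turn, half of it slack. A spring returns it to 0; it takes 1 N at the handle at 0, 6 to 12 N at highest lift.
- handle: Upright round wooden handle at the lever's end: diameter 24, 52 mm tall, 120 mm from the pivot. Origin: centre of its underside, 42 mm above the bench; top at 94. The flat lever arm (20 wide, top at z 42) runs from under it to the cam. It turns freely on its pin, so a grip need not turn with the lever. Lever back: origin at jig (0, -120, 42) mm.
- blank: The work: pale wood block 44 (x) x 130 (y) x 30 mm, about 150 g, flat-sided duck head glued upright on its +y half. Origin: centre of underside. Neck 28 x 34 mm at y 30, z 30..64; head radius 20, 28 thick, at y 30, z 64 (top 84); bill to y 84, z 51..63. The -y end goes in first; home: origin at jig (52 to 62, 30, 12) mm, y axes parallel, same sense. Starts flat on the bench.
- blank_nose (a point): Centre of the block's headless end face, at blank (0, -65, 15) mm.
- blank_head (a point): Middle of the duck head's flat sides, to be pinched across x (28 mm), at blank (0, 30, 56) mm.
- spare_head: Bystander: loose duck-head blank without a block, lying on its side, 28 mm thick. Origin under it.
- spare_head2: Bystander: another loose duck-head blank lying on its side, 28 mm thick. Origin under it.
- can: Bystander: paint can, diameter 100, height 120 mm. Origin at its foot.
- wood_ring: Bystander: wooden ring, diameter 72, height 32 mm. Origin at its foot.
- decoy: Bystander: carved wooden duck, 260 x 90 x 157 mm. Origin at its foot.
- driver: Bystander: screwdriver with a wooden handle, lying.
- brush: Bystander: brush with a wooden handle, lying.
- offcut: Bystander: wooden offcut 90 x 50 x 26 mm. Origin at its foot.

How it is judged:
On the way, in this order (a step that is already met when the one before it is completed fails the run):
1. the block lies flat and fully home under the overhang, let go, with the lever still back (y of blank_nose in the frame of jig between -0.04 and -0.031 m and x of blank in the frame of jig between 0.044 and 0.068 m and z of blank in the frame of jig between 0.008 and 0.015 m and angle between the y axis of blank and the y axis of jig, either way round below 0.07 rad and angle between blank's own z axis and vertical below 0.06 rad and value of joint cam_lever below 0.5 rad and contact force between the fingers and blank below 0.3 N), for 0.2 s.
2. the lever stands at its highest lift with the block clamped against the jaw (value of joint cam_lever between 1.37 and 1.77 rad and contact force between blank and jaw above 4 N), for 0.3 s.
At the end, for the whole second after the job is handed in: The lever is held by the fingers (over 1.5 N on the handle) within 0.2 rad of its highest lift, at rest; the block is flat on the board, its headless end within 4 mm of the end stop, in line with the channel, pressed against the jaw with over 4 N, and not touched by the robot (all of step 2 and y of blank_nose in the frame of jig between -0.04 and -0.031 m and x of blank in the frame of jig between 0.044 and 0.068 m and z of blank in the frame of jig between 0.008 and 0.015 m and angle between the y axis of blank and the y axis of jig, either way round below 0.07 rad and angle between blank's own z axis and vertical below 0.06 rad and contact force between the fingers and handle above 1.5 N and contact force between each of the arm, the fingers and blank below 0.3 N and velocity of joint cam_lever between -0.1 and 0.1 rad/s); the arm keeps its last pose, push and grip.
It fails at once if a bystander is moved by more than 30 mm (distance of any of spare_head, spare_head2, can, wood_ring, decoy, driver, brush, offcut from where it was at the start of the episode above 0.03 m).
It also fails if it takes over 58 s, if anything falls off the work surface, if the arm or the gripper's body presses on something with over 40 N, if the wrist force passes 120 N, or if a joint passes its speed limit or range.

## Working session

There is one attempt and no reset: what is moved stays moved. The work goes in short steps, Python scripts to look and compute and a tool call to move; the robot and the scene stay as the last step left them, time stands still between calls to the robot, and variables do not carry over. Pictures are saved under pics/ and viewed, at most 10 in all, crops included, and the job is handed in when it is done.

Besides the shell and the picture viewer there is one more tool, called after ">>>" in YAML: its name, and indented under it one key for each argument. jog_arm: Moves the arm, as the interface text tells. Its arguments: {"type":"object","properties":{"series":{"type":"array"},"squeeze":{"type":"number"}},"required":["series"]}

```bash
ls; mkdir -p pics
python3 - <<'E'
from station import bot
import cv2,numpy as np
o=bot.get_obs();print({k:np.round(v,3).tolist() for k,v in o.items()})
for n in("scene","top"):
    p,d=bot.grab_frame(n);c=bot.camera_params(n);np.savez(f"pics/{n}0.npz",p=p,d=d,**c)
    cv2.imwrite(f"pics/{n}0.png",p[:,:,::-1]);print(n,c,(d>0).mean())
E
```

```text
pics
{'time': 0.0, 'q': [-1.123, 0.322, -0.07, 1.452, 0.023, 1.371, -0.057], 'joint_velocities': [0.001, 0.0, 0.001, -0.001, 0.001, -0.0, 0.0], 'tau': [-0.0, -49.129, -0.404, -31.253, -0.064, 0.043, 0.0], 'tool_pos': [0.273, 0.589, 0.238], 'eef_rot': [[-0.907, 0.42, -0.001], [0.42, 0.907, -0.002], [-0.0, -0.002, -1.0]], 'wrist_force': [0.297, 0.323, -0.25], 'wrist_torque': [-0.01, 0.043, -0.005], 'grasp_force': 0.0, 'width': 0.996}
scene {'camera_matrix': array([[495.17465582,   0.        , 323.17957537],
       [  0.        , 495.17465582, 237.65432474],
       [  0.        ,   0.        ,   1.        ]]), 'R': array([[ 0.88863672,  0.45847049, -0.01138418],
       [ 0.30368844, -0.60686642, -0.73449743],
       [-0.34365407,  0.64924414, -0.67851597]]), 't': array([-0.49410643, -0.12903645,  1.57469916])} 0.9959733072916667
top {'camera_matrix': array([[589.66075996,   0.        , 320.10690953],
       [  0.        , 589.66075996, 246.71140033],
       [  0.        ,   0.        ,   1.        ]]), 'R': array([[-0.00466025, -0.99997831,  0.00465517],
       [-0.98663357,  0.00383967, -0.16290932],
       [ 0.16288791, -0.00535215, -0.98663006]]), 't': array([-0.00983149,  0.55003207,  1.30424293])} 0.9958072916666667
```

View pics/top0.png

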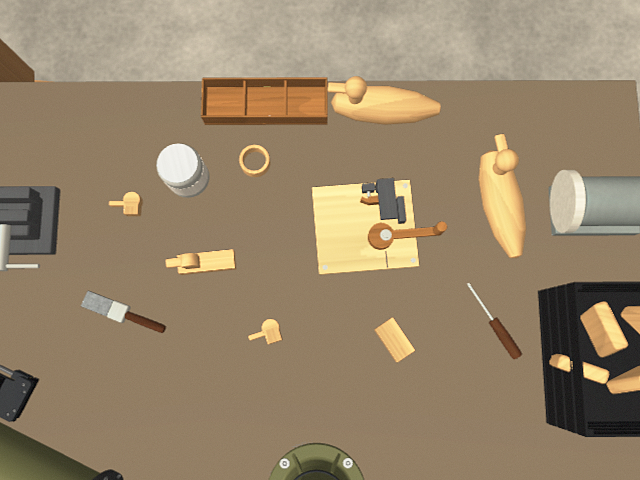

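View pics/scene0.png

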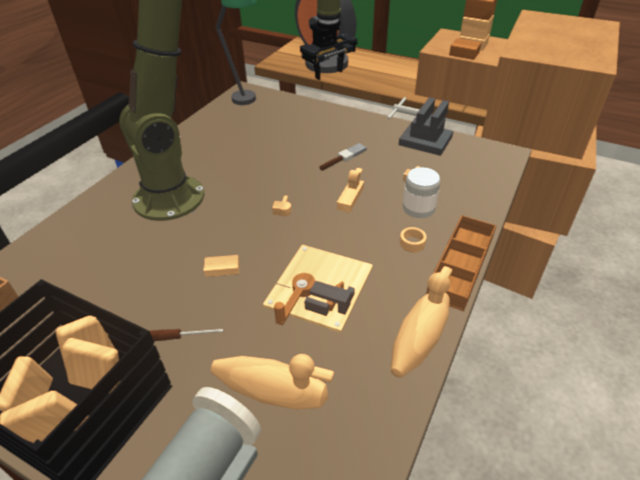

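The top view shows the jig board around (365,227), with its cam at (381,236), handle at (440,228) and the overhang at (388,195). The blank is at (205,262) with its bill to the left, so its headless end already faces the jig. Next I'll measure both from the depth image.

```bash
cat > h.py <<'E'
import numpy as np,cv2
def cloud(f):
    z=np.load(f);d=z['d'];K=z['camera_matrix'];v,u=np.mgrid[:480,:640]
    C=np.stack([(u-K[0,2])/K[0,0]*d,(v-K[1,2])/K[1,1]*d,d],-1)
    return z['p'],(C-z['t'])@z['R']
def ray(f,u,v,z):
    c=np.load(f);r=c['R'].T@np.linalg.inv(c['camera_matrix'])@[u,v,1];o=-c['R'].T@c['t'];return o+r*(z-o[2])/r[2]
E
python3 - <<'E'
from h import *
p,W=cloud('pics/top0.npz')
hsv=cv2.cvtColor(p,cv2.COLOR_RGB2HSV)
z=W[...,2]
print('bench z',np.median(z[380:420,200:300]))
def sub(u0,u1,v0,v1,lo,hi):
    m=np.zeros((480,640),bool);m[v0:v1,u0:u1]=True
    return m&(z>lo)&(z<hi)
def rect(m):
    P=W[m][:,:2].astype(np.float32);r=cv2.minAreaRect(P*1000);b=cv2.boxPoints(r);return len(P),np.round(r[0],1),np.round(r[1],1),round(r[2],2),np.round(b).tolist(),W[m][:,2].mean()
print('board',rect(sub(300,430,170,285,.006,.018)))
print('block',rect(sub(160,245,240,285,.024,.035)))
print('blockall',rect(sub(160,245,240,285,.012,.1)))
print('head',rect(sub(160,245,240,285,.070,.1)))
print('bill',rect(sub(160,245,240,285,.045,.1)))
print('handle',rect(sub(400,460,210,250,.085,.1)))
print('arm',rect(sub(300,420,170,240,.055,.07)))
for n,(a,b,c,d) in dict(can=(150,215,140,200),ring=(235,275,140,180),off=(370,420,310,365),s2=(245,290,315,350),s1=(105,145,185,220)).items(): print(n,rect(sub(a,b,c,d,.015,.2))[1:3])
# colour rect of board via ray
m=((hsv[...,1]>60)&(hsv[...,2]>190)&(hsv[...,0]>15)).astype(np.uint8);m[:,:300]=0;m[:170]=0;m[285:]=0;m[:,430:]=0
c=max(cv2.findContours(m,0,1)[0],key=cv2.contourArea)
P=np.array([ray('pics/top0.npz',u,v,.012)[:2] for u,v in cv2.convexHull(c)[:,0]],np.float32)*1000
r=cv2.minAreaRect(P);print('col board',r,cv2.boxPoints(r).round().tolist())
m=((hsv[...,1]>60)&(hsv[...,2]>170)).astype(np.uint8);m[:,:160]=0;m[:240]=0;m[285:]=0;m[:,245:]=0
cv2.imwrite('pics/c.png',cv2.resize(np.hstack([p[235:290,155:250,::-1],p[170:285,300:455,::-1][:55]]),None,fx=3,fy=3))
E
```

```text
bench z -0.0006081766787126763
board (6602, array([ 604.3, -118.6]), array([307.5, 272.9]), 89.81, [[467.0, -272.0], [740.0, -273.0], [741.0, 35.0], [468.0, 36.0]], np.float64(0.011890340128261012))
block (743, array([520.6, 250.9]), array([ 45.1, 130.8]), 5.99, [[491.0, 314.0], [505.0, 184.0], [550.0, 188.0], [536.0, 318.0]], np.float64(0.02974206882640692))
blockall (1245, array([517.9, 262.1]), array([ 52.5, 155.4]), 10.04, [[478.0, 334.0], [506.0, 181.0], [557.0, 190.0], [530.0, 343.0]], np.float64(0.04274181233018201))
head (216, array([517.3, 280.4]), array([27.9, 37.1]), 5.08, [[502.0, 298.0], [505.0, 261.0], [533.0, 263.0], [530.0, 300.0]], np.float64(0.08000463840815175))
bill (393, array([515. , 298.3]), array([28., 75.]), 6.79, [[497.0, 334.0], [506.0, 259.0], [533.0, 263.0], [524.0, 337.0]], np.float64(0.07184617912790159))
handle (93, array([ 587.5, -282.8]), array([21.9, 23.3]), 44.4, [[572.0, -282.0], [588.0, -299.0], [603.0, -283.0], [587.0, -267.0]], np.float64(0.09283978912224414))
arm (703, array([ 660.5, -166.8]), array([95.9, 40.8]), 4.42, [[611.0, -150.0], [614.0, -191.0], [710.0, -183.0], [707.0, -143.0]], np.float64(0.06117596616398376))
can (array([724.5, 300.6]), array([97.4, 98.1]))
ring (array([763.6, 142.6]), array([70.3, 70.4]))
off (array([ 340.2, -181.1]), array([90.3, 50.6]))
s2 (array([356.7, 115.2]), array([52.9, 73.4]))
s1 (array([660.5, 446.5]), array([75.2, 53.8]))
col board ((604.9103393554688, -117.19182586669922), (209.57699584960938, 235.87522888183594), 4.427114009857178) [[491.0, -8.0], [510.0, -243.0], [718.0, -227.0], [700.0, 8.0]]
```

>>> jog_arm:
  series:
    - {"translation": [0, 0, 0], "spin": 0.075, "claw": 87}
    - {"translation": [0, 0, 0], "spin": 0.075, "claw": 87}
    - {"translation": [0, 0, 0], "spin": 0.075, "claw": 87}
    - {"translation": [0, 0, 0], "spin": 0.075, "claw": 87}
    - {"translation": [0, 0, 0], "spin": 0.075, "claw": 87}
    - {"translation": [0, 0, 0], "spin": 0.075, "claw": 87}
    - {"translation": [0, 0, 0], "spin": 0.075, "claw": 87}
    - {"translation": [0, 0, 0], "spin": 0.075, "claw": 87}

```text
time: 0.77
tool_pos: [0.2731, 0.5895, 0.2389]
eef_rot: [[-0.188, 0.982, -0.0], [0.982, 0.188, -0.001], [-0.001, -0.001, -1.0]]
wrist_force: [-0.1, 0.5, 0.3]
width: 1.002
grasp_force: 0.0
```

```bash
cat >> h.py <<'E'
def plan(x,y,z,ang):  # mm target of TCP, tool-y angle in deg -> total tool-axis units, spin units
    from station import bot
    o=bot.get_obs();R=np.array(o['eef_rot']);p=np.array(o['tool_pos'])*1000
    a=np.degrees(np.arctan2(R[1,1],R[0,1]));ds=(a-ang+180)%360-180
    print('t',round(float(o['time']),2),'p',p.round(1),'ang',round(a,2),'tilt',R[:,2].round(3),'F',np.round(o['wrist_force'],1),'w',round(float(o['width'])*87,1),'g',round(float(o['grasp_force']),1))
    print('units now',(R.T@(np.array([x,y,z])-p)/50).round(3),'spin',round(ds/90,3),'q7',round(float(o['q'][6]),2))
JY=4.43;O=np.array([578.4,-162.6])
def jig(x,y):
    c,s=np.cos(np.radians(JY)),np.sin(np.radians(JY));return (O+[c*x-s*y,s*x+c*y]).round(1)
E
python3 -c "
from h import *
plan(517.5,280.7,150,6)"
```

```text
t 0.77 p [273.1 589.5 238.9] ang 10.81 tilt [-0.    -0.001 -1.   ] F [-0.1  0.5  0.3] w 87.2 g 0.0
units now [-6.982  3.644  1.782] spin 0.053 q7 -0.98
```

>>> jog_arm:
  series:
    - {"translation": [0, 0, 0], "spin": 0.053, "claw": 87}
    - {"translation": [-0.475, 0.3, 0.05], "spin": 0, "claw": 87}
    - {"translation": [-0.475, 0.3, 0.05], "spin": 0, "claw": 87}
    - {"translation": [-0.475, 0.3, 0.05], "spin": 0, "claw": 87}
    - {"translation": [-0.475, 0.3, 0.05], "spin": 0, "claw": 87}
    - {"translation": [-0.475, 0.3, 0.05], "spin": 0, "claw": 87}
    - {"translation": [-0.475, 0.3, 0.05], "spin": 0, "claw": 87}
    - {"translation": [-0.475, 0.3, 0.05], "spin": 0, "claw": 87}

```text
time: 1.43
tool_pos: [0.3966, 0.4348, 0.2215]
eef_rot: [[-0.111, 0.994, -0.0], [0.994, 0.111, -0.001], [-0.001, -0.001, -1.0]]
wrist_force: [0.3, 0.3, 0.2]
width: 1.004
grasp_force: 0.0
```

>>> jog_arm:
  series:
    - {"translation": [-0.475, 0.3, 0.1], "spin": 0, "claw": 87}
    - {"translation": [-0.475, 0.3, 0.1], "spin": 0, "claw": 87}
    - {"translation": [-0.475, 0.3, 0.1], "spin": 0, "claw": 87}
    - {"translation": [-0.475, 0.3, 0.1], "spin": 0, "claw": 87}
    - {"translation": [-0.475, 0.3, 0.1], "spin": 0, "claw": 87}
    - {"translation": [-0.475, 0.3, 0.1], "spin": 0, "claw": 87}
    - {"translation": [-0.475, 0.3, 0.1], "spin": 0, "claw": 87}
    - {"translation": [0, 0, 0], "spin": 0, "claw": 87}

```text
time: 2.1
tool_pos: [0.5224, 0.2751, 0.1857]
eef_rot: [[-0.102, 0.995, 0.001], [0.995, 0.102, -0.005], [-0.005, 0.0, -1.0]]
wrist_force: [0.8, -1.0, -0.1]
width: 1.0
grasp_force: 0.0
```

```bash
python3 -c "
from h import *
plan(517.5,280.7,150,6)
from station import bot
p,d=bot.grab_frame('wrist');c=bot.camera_params('wrist');np.savez('pics/w1.npz',p=p,d=d,**c);cv2.imwrite('pics/w1.png',p[:,:,::-1])
p,W=cloud('pics/w1.npz');z=W[...,2]
for lo,hi in((.025,.034),(.074,.1)):
    m=(z>lo)&(z<hi)&(abs(W[...,0]-.52)<.09)&(abs(W[...,1]-.25)<.1)
    r=cv2.minAreaRect(W[m][:,:2].astype(np.float32)*1000);print(m.sum(),r)
"
```

```text
t 2.1 p [522.4 275.1 185.7] ang 5.84 tilt [ 0.001 -0.005 -1.   ] F [ 0.8 -1.  -0.1] w 87.0 g 0.0
units now [ 0.124 -0.086  0.714] spin -0.002 q7 -0.38
3460 ((515.0552368164062, 265.743408203125), (44.100730895996094, 111.3734359741211), 5.849616050720215)
1728 ((512.9188842773438, 286.38262939453125), (27.815906524658203, 36.362205505371094), 5.925299167633057)
```

View pics/w1.png

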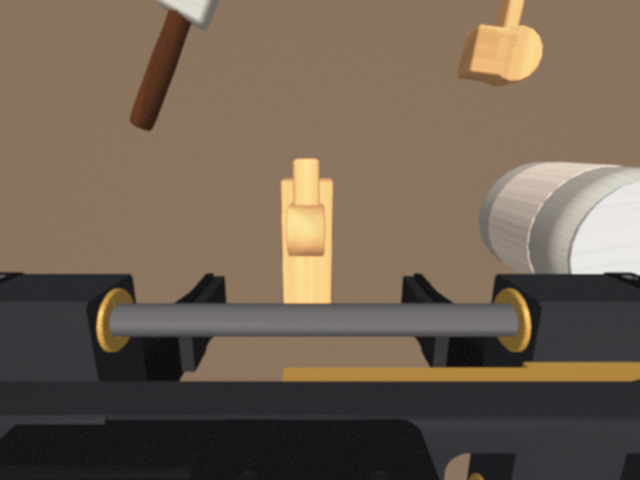

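The wrist view shows the blank lined up with the jaws, with its head at (306,230). The arm was still settling when this was taken, so I'll centre, wait and measure again.

>>> jog_arm:
  series:
    - {"translation": [0, 0, 0], "spin": 0, "claw": 87}
    - {"translation": [0, 0, 0], "spin": 0, "claw": 87}
    - {"translation": [0, 0, 0], "spin": 0, "claw": 87}
    - {"translation": [0, 0, 0], "spin": 0, "claw": 87}

```text
time: 2.48
tool_pos: [0.5181, 0.2841, 0.1872]
eef_rot: [[-0.113, 0.994, -0.0], [0.994, 0.113, 0.001], [0.001, 0.0, -1.0]]
wrist_force: [-0.1, 0.1, 0.2]
width: 0.998
grasp_force: 0.0
```

```bash
cat > w.py <<'E'
from h import *
import sys
plan(517.5,280.7,90,6)
from station import bot
c=bot.camera_params('wrist');p,d=bot.grab_frame('wrist');np.savez('pics/w2.npz',p=p,d=d,**c)
p,W=cloud('pics/w2.npz');z=W[...,2]
for lo,hi in((.025,.034),(.074,.1)):
    m=(z>lo)&(z<hi)&(abs(W[...,0]-.52)<.09)&(abs(W[...,1]-.25)<.1)
    r=cv2.minAreaRect(W[m][:,:2].astype(np.float32)*1000);print(m.sum(),r)
E
python3 w.py
```

```text
t 2.48 p [518.1 284.1 187.2] ang 6.51 tilt [-0.     0.001 -1.   ] F [-0.1  0.1  0.2] w 86.8 g 0.0
units now [-0.066 -0.02   1.944] spin 0.006 q7 -0.38
2896 ((516.5068969726562, 267.0060119628906), (44.0951042175293, 101.84204864501953), 5.662613391876221)
1641 ((514.9989013671875, 283.3041687011719), (27.739364624023438, 35.72158432006836), 5.924166679382324)
```

>>> jog_arm:
  series:
    - {"translation": [-0.05, -0.035, 0.333], "spin": 0.004, "claw": 87}
    - {"translation": [0, 0, 0.333], "spin": 0, "claw": 87}
    - {"translation": [0, 0, 0.333], "spin": 0, "claw": 87}
    - {"translation": [0, 0, 0.333], "spin": 0, "claw": 87}
    - {"translation": [0, 0, 0.333], "spin": 0, "claw": 87}
    - {"translation": [0, 0, 0.333], "spin": 0, "claw": 87}
    - {"translation": [0, 0, 0.333], "spin": 0, "claw": 87}
    - {"translation": [0, 0, 0.333], "spin": 0, "claw": 87}

```text
time: 3.2
tool_pos: [0.5171, 0.2807, 0.0533]
eef_rot: [[-0.106, 0.994, 0.0], [0.994, 0.106, 0.0], [0.0, 0.0, -1.0]]
wrist_force: [-0.2, -0.5, 0.3]
width: 0.997
grasp_force: 0.0
```

>>> jog_arm:
  series:
    - {"translation": [0, 0, 0], "spin": 0, "claw": 50}
    - {"translation": [0, 0, 0], "spin": 0, "claw": 40}
    - {"translation": [0, 0, 0], "spin": 0, "claw": 20}
    - {"translation": [0, 0, 0], "spin": 0, "claw": 20}
    - {"translation": [0, 0, 0], "spin": 0, "claw": 20}
    - {"translation": [0, 0, 0], "spin": 0, "claw": 20}
    - {"translation": [0, 0, 0], "spin": 0, "claw": 20}
    - {"translation": [0, 0, 0], "spin": 0, "claw": 20}
  squeeze: 35

```text
time: 3.87
tool_pos: [0.5176, 0.2801, 0.0543]
eef_rot: [[-0.105, 0.994, 0.001], [0.994, 0.105, 0.0], [0.0, 0.001, -1.0]]
wrist_force: [-1.0, -0.4, -0.5]
width: 0.477
grasp_force: 0.0
```

```bash
python3 -c "
from h import *
print(jig(54.5,135),jig(54.5,165),jig(54.5,60))
x,y=jig(54.5,165)
plan(x,y,110,4.43)"
```

```text
[622.3 -23.8] [620.    6.1] [628.1 -98.6]
t 3.87 p [517.6 280.1  54.3] ang 6.02 tilt [ 0.001  0.    -1.   ] F [-1.  -0.4 -0.5] w 41.5 g 0.0
units now [-5.665  1.463 -1.116] spin 0.018 q7 -0.35
```

>>> jog_arm:
  series:
    - {"translation": [0, 0, 0], "spin": 0, "claw": 20}
    - {"translation": [0, 0, 0], "spin": 0, "claw": 20}
    - {"translation": [0, 0, 0], "spin": 0, "claw": 20}
    - {"translation": [0, 0, 0], "spin": 0, "claw": 20}
    - {"translation": [0, 0, 0], "spin": 0, "claw": 20}
    - {"translation": [0, 0, 0], "spin": 0, "claw": 20}

```text
time: 4.37
tool_pos: [0.5171, 0.28, 0.0538]
eef_rot: [[-0.105, 0.994, -0.001], [0.994, 0.105, -0.0], [-0.0, -0.001, -1.0]]
wrist_force: [-1.2, -0.5, 0.4]
width: 0.321
grasp_force: 35.0
```

>>> jog_arm:
  series:
    - {"translation": [0, 0, 0], "spin": 0, "claw": 20}
    - {"translation": [0, 0, 0], "spin": 0, "claw": 20}
    - {"translation": [0, 0, -0.1], "spin": 0, "claw": 20}
    - {"translation": [0, 0, -0.2], "spin": 0, "claw": 20}
    - {"translation": [0, 0, -0.2], "spin": 0, "claw": 20}
    - {"translation": [0, 0, -0.2], "spin": 0, "claw": 20}
    - {"translation": [0, 0, -0.2], "spin": 0, "claw": 20}
    - {"translation": [0, 0, -0.2], "spin": 0, "claw": 20}

```text
time: 5.03
tool_pos: [0.5178, 0.2802, 0.1106]
eef_rot: [[-0.105, 0.994, 0.001], [0.994, 0.105, 0.001], [0.001, 0.001, -1.0]]
wrist_force: [0.2, 0.4, -2.0]
width: 0.319
grasp_force: 35.0
```

```bash
python3 -c "
from h import *
x,y=jig(54.5,165)
plan(x,y,110,4.43)"
```

```text
t 5.03 p [517.8 280.2 110.6] ang 6.01 tilt [ 0.001  0.001 -1.   ] F [ 0.2  0.4 -2. ] w 27.8 g 35.0
units now [-5.666  1.458  0.009] spin 0.018 q7 -0.36
```

>>> jog_arm:
  series:
    - {"translation": [-0.4, 0.11, 0], "spin": 0.009, "claw": 20}
    - {"translation": [-0.4, 0.11, 0], "spin": 0.009, "claw": 20}
    - {"translation": [-0.4, 0.11, 0], "spin": 0, "claw": 20}
    - {"translation": [-0.4, 0.11, 0], "spin": 0, "claw": 20}
    - {"translation": [-0.4, 0.11, 0], "spin": 0, "claw": 20}
    - {"translation": [-0.4, 0.11, 0], "spin": 0, "claw": 20}
    - {"translation": [-0.4, 0.11, 0], "spin": 0, "claw": 20}
    - {"translation": [-0.4, 0.11, 0], "spin": 0, "claw": 20}

```text
time: 5.7
tool_pos: [0.5746, 0.1208, 0.1088]
eef_rot: [[-0.074, 0.997, -0.0], [0.997, 0.074, -0.001], [-0.001, -0.0, -1.0]]
wrist_force: [0.7, -0.7, -1.6]
width: 0.32
grasp_force: 35.0
```

>>> jog_arm:
  series:
    - {"translation": [-0.4, 0.12, 0], "spin": 0, "claw": 20}
    - {"translation": [-0.4, 0.12, 0], "spin": 0, "claw": 20}
    - {"translation": [-0.4, 0.12, 0], "spin": 0, "claw": 20}
    - {"translation": [-0.4, 0.12, 0], "spin": 0, "claw": 20}
    - {"translation": [-0.4, 0.12, 0], "spin": 0, "claw": 20}
    - {"translation": [-0.4, 0.12, 0], "spin": 0, "claw": 20}
    - {"translation": [0, 0, 0], "spin": 0, "claw": 20}
    - {"translation": [0, 0, 0], "spin": 0, "claw": 20}

```text
time: 6.37
tool_pos: [0.6192, 0.0033, 0.1087]
eef_rot: [[-0.071, 0.997, -0.001], [0.997, 0.071, -0.001], [-0.001, -0.001, -1.0]]
wrist_force: [-0.2, 1.5, -1.9]
width: 0.318
grasp_force: 35.0
```

>>> jog_arm:
  series:
    - {"translation": [0, 0, 0], "spin": 0, "claw": 20}
    - {"translation": [0, 0, 0], "spin": 0, "claw": 20}
    - {"translation": [0, 0, 0], "spin": 0, "claw": 20}

```text
time: 6.62
tool_pos: [0.6191, 0.0084, 0.1087]
eef_rot: [[-0.078, 0.997, -0.0], [0.997, 0.078, 0.001], [0.001, -0.0, -1.0]]
wrist_force: [-0.3, -0.2, -2.0]
width: 0.32
grasp_force: 35.0
```

```bash
cat > w3.py <<'E'
from h import *
from station import bot
x,y=jig(54.5,165)
plan(x,y,74,4.43)
for n in('top','wrist'):
    c=bot.camera_params(n);p,d=bot.grab_frame(n);np.savez(f'pics/{n}3.npz',p=p,d=d,**c);cv2.imwrite(f'pics/{n}3.png',p[:,:,::-1])
cv2.imwrite('pics/m3.png',cv2.resize(np.hstack([cv2.resize(np.load('pics/top3.npz')['p'][150:300,240:440,::-1],(640,480)),cv2.imread('pics/wrist3.png')]),(800,300)))
E
python3 w3.py
```

```text
t 6.62 p [619.1   8.4 108.7] ang 4.49 tilt [-0.     0.001 -1.   ] F [-0.3 -0.2 -2. ] w 27.9 g 35.0
units now [-0.048  0.015  0.695] spin 0.001 q7 0.15
```

View pics/m3.png

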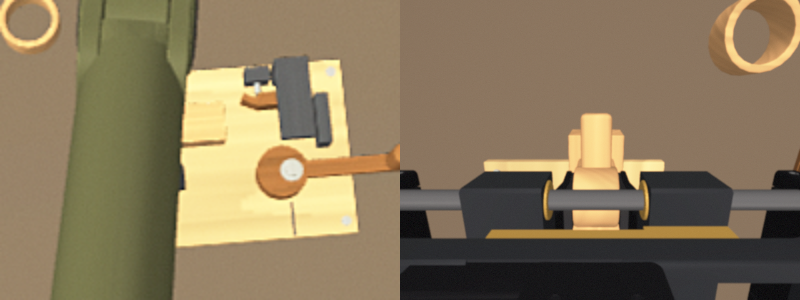

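The block is held squarely above the board. In the left panel its nose end spans (183–228, 102–145), and it heads for the gap between cam and jaw. I'll measure its lateral position and yaw in the jig frame with the same top camera.

```bash
python3 -c "
from h import *
p,W=cloud('pics/top3.npz');z=W[...,2]
c,s=np.cos(np.radians(JY)),np.sin(np.radians(JY))
J=(W[...,:2]*1000-O)@np.array([[c,-s],[s,c]])
m=np.zeros(z.shape,bool);m[195:228,328:365]=1
m&=(z>.075)&(z<.1)
P=J[m].astype(np.float32);print(m.sum(),'z',np.median(z[m]),'x',P[:,0].min(),P[:,0].max(),'y',P[:,1].min(),P[:,1].max(),cv2.minAreaRect(P))
v,u=np.nonzero(m)
# side edges: per-column extent
e=[]
for k in np.unique(u):
    q=J[m&(np.arange(640)[None]==k)]; e.append((q[:,1].mean(),q[:,0].min(),q[:,0].max()))
print(np.round(e,1)[::3])
a=np.zeros(z.shape,bool);a[170:240,340:420]=1
q=J[a&(z>.055)&(z<.07)];print('arm x,y',np.percentile(q,[1,99],axis=0).round(1))
q=J[a&(z>.035)&(z<.0445)&(J[...,0]>60)&(J[...,1]>12)];print('jaw',np.percentile(q,[1,99],axis=0).round(1))
"
```

```text
414 z 0.0849283489659717 x 32.173347 77.31383 y 73.50694 123.68223 ((55.01878356933594, 97.99211120605469), (49.969825744628906, 45.01948165893555), 88.14737701416016)
[[123.7  33.6  33.6]
 [115.3  33.5  76.9]
 [108.5  33.   76.1]
 [101.8  32.9  76.8]
 [ 94.9  32.9  76.7]
 [ 88.2  33.3  76.1]
 [ 81.5  32.6  74.7]
 [ 75.2  33.3  64.3]]
arm x,y [[ 33.3 -30.2]
 [127.5  89. ]]
jaw [[ 78.7  12.6]
 [126.1  46.4]]
```

>>> jog_arm:
  series:
    - {"translation": [0, 0, 0.2], "spin": 0, "claw": 20}
    - {"translation": [0, 0, 0.2], "spin": 0, "claw": 20}
    - {"translation": [0, 0, 0.2], "spin": 0, "claw": 20}
    - {"translation": [0, 0, 0.2], "spin": 0, "claw": 20}
    - {"translation": [0, 0, 0.03], "spin": 0, "claw": 20}
    - {"translation": [0, 0, 0.02], "spin": 0, "claw": 20}
    - {"translation": [0, 0, 0], "spin": 0, "claw": 20}
    - {"translation": [0, 0, 0], "spin": 0, "claw": 20}

```text
time: 7.38
tool_pos: [0.6194, 0.0071, 0.066]
eef_rot: [[-0.077, 0.997, -0.0], [0.997, 0.077, -0.0], [-0.0, -0.0, -1.0]]
wrist_force: [-0.1, -0.8, -1.6]
width: 0.323
grasp_force: 35.0
```

```bash
python3 -c "
from h import *
x,y=jig(54.5,60)
plan(x,y,66,4.43)"
```

```text
t 7.38 p [619.4   7.1  66. ] ang 4.39 tilt [-0. -0. -1.] F [-0.1 -0.8 -1.6] w 28.1 g 35.0
units now [-2.121e+00  1.200e-02  1.000e-03] spin -0.0 q7 0.17
```

>>> jog_arm:
  series:
    - {"translation": [-0.2, 0, 0], "spin": 0, "claw": 20}
    - {"translation": [-0.2, 0, 0], "spin": 0, "claw": 20}
    - {"translation": [-0.2, 0, 0], "spin": 0, "claw": 20}
    - {"translation": [-0.2, 0, 0], "spin": 0, "claw": 20}
    - {"translation": [-0.2, 0, 0], "spin": 0, "claw": 20}
    - {"translation": [-0.2, 0, 0], "spin": 0, "claw": 20}
    - {"translation": [0, 0, 0], "spin": 0, "claw": 20}
    - {"translation": [0, 0, 0], "spin": 0, "claw": 20}

```text
time: 8.05
tool_pos: [0.624, -0.0538, 0.0664]
eef_rot: [[-0.075, 0.997, 0.0], [0.997, 0.075, -0.0], [-0.0, 0.0, -1.0]]
wrist_force: [0.2, -0.6, -1.4]
width: 0.321
grasp_force: 35.0
```

>>> jog_arm:
  series:
    - {"translation": [-0.1, 0, 0], "spin": 0, "claw": 20}
    - {"translation": [-0.1, 0, 0], "spin": 0, "claw": 20}
    - {"translation": [-0.1, 0, 0], "spin": 0, "claw": 20}
    - {"translation": [-0.1, 0, 0], "spin": 0, "claw": 20}
    - {"translation": [-0.1, 0, 0], "spin": 0, "claw": 20}
    - {"translation": [-0.1, 0, 0], "spin": 0, "claw": 20}
    - {"translation": [0, 0, 0], "spin": 0, "claw": 20}
    - {"translation": [0, 0, 0], "spin": 0, "claw": 20}

```text
time: 8.72
tool_pos: [0.6263, -0.083, 0.0664]
eef_rot: [[-0.076, 0.997, 0.0], [0.997, 0.076, -0.0], [-0.0, 0.0, -1.0]]
wrist_force: [0.1, 0.1, -1.6]
width: 0.318
grasp_force: 35.0
```

```bash
python3 -c "
from h import *
x,y=jig(54.5,59)
plan(x,y,66,4.43)"
```

```text
t 8.72 p [626.3 -83.   66.4] ang 4.34 tilt [ 0. -0. -1.] F [ 0.1  0.1 -1.6] w 27.6 g 35.0
units now [-0.333  0.012  0.007] spin -0.001 q7 0.32
```

No contact so far, and 17 mm remain. I'll go on slowly to the stop.

>>> jog_arm:
  series:
    - {"translation": [-0.06, 0, 0], "spin": 0, "claw": 20}
    - {"translation": [-0.06, 0, 0], "spin": 0, "claw": 20}
    - {"translation": [-0.06, 0, 0], "spin": 0, "claw": 20}
    - {"translation": [-0.06, 0, 0], "spin": 0, "claw": 20}
    - {"translation": [-0.06, 0, 0], "spin": 0, "claw": 20}
    - {"translation": [0, 0, 0], "spin": 0, "claw": 20}
    - {"translation": [0, 0, 0], "spin": 0, "claw": 20}

```text
time: 9.3
tool_pos: [0.6275, -0.0978, 0.0664]
eef_rot: [[-0.076, 0.997, 0.0], [0.997, 0.076, -0.0], [-0.0, 0.0, -1.0]]
wrist_force: [0.5, -0.2, -0.9]
width: 0.318
grasp_force: 35.0
```

>>> jog_arm:
  series:
    - {"translation": [-0.03, 0, 0], "spin": 0, "claw": 20}
    - {"translation": [-0.03, 0, 0], "spin": 0, "claw": 20}
    - {"translation": [0, 0, 0], "spin": 0, "claw": 20}
    - {"translation": [0, 0, 0], "spin": 0, "claw": 20}

```text
time: 9.63
tool_pos: [0.6278, -0.1005, 0.0664]
eef_rot: [[-0.077, 0.997, 0.0], [0.997, 0.077, 0.0], [0.0, 0.0, -1.0]]
wrist_force: [-0.4, -0.2, -1.5]
width: 0.321
grasp_force: 35.0
```

>>> jog_arm:
  series:
    - {"translation": [-0.03, 0, 0], "spin": 0, "claw": 20}
    - {"translation": [0, 0, 0], "spin": 0, "claw": 20}
    - {"translation": [0, 0, 0], "spin": 0, "claw": 20}

```text
time: 9.88
tool_pos: [0.6278, -0.1009, 0.0664]
eef_rot: [[-0.077, 0.997, -0.0], [0.997, 0.077, 0.001], [0.001, -0.0, -1.0]]
wrist_force: [-1.0, 2.5, -0.6]
width: 0.318
grasp_force: 35.0
```

>>> jog_arm:
  series:
    - {"translation": [-0.02, 0, 0], "spin": 0, "claw": 20}
    - {"translation": [-0.02, 0, 0.01], "spin": 0, "claw": 20}
    - {"translation": [0, 0, 0.01], "spin": 0, "claw": 20}
    - {"translation": [0, 0, 0], "spin": 0, "claw": 20}
    - {"translation": [0, 0, 0], "spin": 0, "claw": 20}

```text
time: 10.3
tool_pos: [0.6281, -0.1009, 0.0657]
eef_rot: [[-0.079, 0.997, -0.0], [0.997, 0.079, 0.004], [0.004, -0.0, -1.0]]
wrist_force: [-2.4, 6.3, 2.5]
width: 0.319
grasp_force: 35.0
```

>>> jog_arm:
  series:
    - {"translation": [0, 0, 0], "spin": 0, "claw": 65}
    - {"translation": [0, 0, 0], "spin": 0, "claw": 65}
    - {"translation": [0, 0, 0], "spin": 0, "claw": 65}
    - {"translation": [0, 0, 0], "spin": 0, "claw": 65}
    - {"translation": [0, 0, 0], "spin": 0, "claw": 65}
    - {"translation": [0, 0, 0], "spin": 0, "claw": 65}
    - {"translation": [0, 0, 0], "spin": 0, "claw": 65}
    - {"translation": [0, 0, 0], "spin": 0, "claw": 65}

```text
time: 10.97
tool_pos: [0.628, -0.104, 0.0654]
eef_rot: [[-0.077, 0.997, 0.0], [0.997, 0.077, -0.0], [-0.0, 0.0, -1.0]]
wrist_force: [-0.4, 0.3, -0.7]
width: 0.733
grasp_force: 0.0
```

>>> jog_arm:
  series:
    - {"translation": [0, 0, -0.2], "spin": 0, "claw": 65}
    - {"translation": [0, 0, -0.3], "spin": 0, "claw": 65}
    - {"translation": [0, 0, -0.4], "spin": 0, "claw": 65}
    - {"translation": [0, 0, -0.4], "spin": 0, "claw": 65}
    - {"translation": [0, 0, -0.4], "spin": 0, "claw": 65}
    - {"translation": [0, 0, -0.4], "spin": 0, "claw": 65}
    - {"translation": [0, 0, 0], "spin": 0, "claw": 65}
    - {"translation": [0, 0, 0], "spin": 0, "claw": 65}

```text
time: 11.63
tool_pos: [0.629, -0.1042, 0.1724]
eef_rot: [[-0.077, 0.997, 0.004], [0.997, 0.077, 0.0], [-0.0, 0.004, -1.0]]
wrist_force: [0.3, 0.3, -0.6]
width: 0.747
grasp_force: 0.0
```

```bash
cat > w4.py <<'E'
from h import *
from station import bot
import sys
t=sys.argv[1]
x,y=jig(0,-120)
print(x,y);plan(x,y,160,4.43)
for n in('scene','top'):
    c=bot.camera_params(n);p,d=bot.grab_frame(n);np.savez(f'pics/{n}{t}.npz',p=p,d=d,**c)
    P,W=cloud(f'pics/{n}{t}.npz');z=W[...,2]
    k=np.cos(np.radians(JY)),np.sin(np.radians(JY));J=(W[...,:2]*1000-O)@np.array([[k[0],-k[1]],[k[1],k[0]]])
    inb=lambda a,b,c_,d_,lo,hi:(J[...,0]>a)&(J[...,0]<b)&(J[...,1]>c_)&(J[...,1]<d_)&(z>lo)&(z<hi)
    m=inb(25,90,12,110,.037,.047)&(J[...,0]<76);q=J[m];print(n,'blocktop',len(q),np.median(z[m]) if len(q) else 0,np.percentile(q,[1,99],axis=0).round(1).tolist() if len(q) else '')
    m=inb(-160,40,-160,60,.086,.1);q=W[m][:,:2]*1000;print('handle',len(q),(q.min(0)+q.max(0))/2 if len(q) else '',np.ptp(q,axis=0) if len(q) else '')
a=np.load(f'pics/scene{t}.npz')['p'][220:340,250:400,::-1];b=np.load(f'pics/top{t}.npz')['p'][150:290,290:465,::-1]
cv2.imwrite(f'pics/m{t}.png',np.hstack([cv2.resize(a,(400,320)),cv2.resize(b,(400,320))]))
E
python3 w4.py 4
```

```text
587.7 -282.2
t 11.63 p [ 629.  -104.2  172.4] ang 4.39 tilt [ 0.004  0.    -1.   ] F [ 0.3  0.3 -0.6] w 65.0 g 0.0
units now [-3.487 -1.097  0.245] spin -0.0 q7 0.33
scene blocktop 163 0.040790975598842705 [[26.3, 19.2], [75.5, 94.3]]
handle 82 [ 589.79384646 -281.49940148] [22.20377975 25.36732035]
top blocktop 0 0 
handle 88 [ 587.90866084 -282.57064523] [23.25036381 22.86307594]
```

View pics/m4.png

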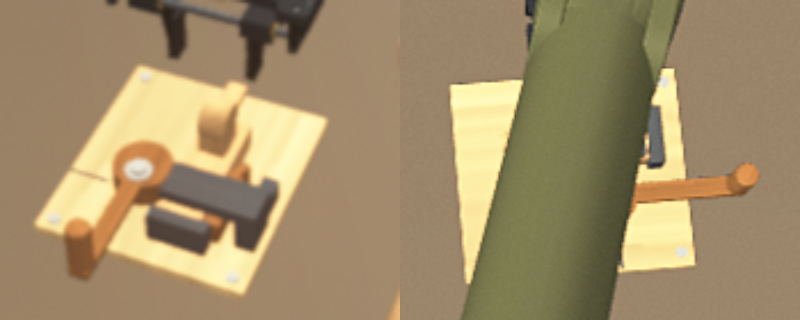

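The block is home: its rear end reads jig y ≈ 94 against 95 expected, with the top at 41 mm. The lever is still back, with its handle at (588, -282). Next I'll move over the handle.

>>> jog_arm:
  series:
    - {"translation": [-0.4, -0.13, 0], "spin": 0, "claw": 65}
    - {"translation": [-0.5, -0.16, 0], "spin": 0, "claw": 65}
    - {"translation": [-0.5, -0.16, 0], "spin": 0, "claw": 65}
    - {"translation": [-0.5, -0.16, 0], "spin": 0, "claw": 65}
    - {"translation": [-0.5, -0.16, 0], "spin": 0, "claw": 65}
    - {"translation": [-0.5, -0.16, 0], "spin": 0, "claw": 65}
    - {"translation": [-0.5, -0.15, 0], "spin": 0, "claw": 65}
    - {"translation": [-0.09, -0.02, 0], "spin": 0, "claw": 65}

```text
time: 12.4
tool_pos: [0.583, -0.2883, 0.1692]
eef_rot: [[-0.069, 0.998, -0.003], [0.998, 0.069, -0.003], [-0.003, -0.004, -1.0]]
wrist_force: [-0.3, -1.7, 0.2]
width: 0.747
grasp_force: 0.0
```

>>> jog_arm:
  series:
    - {"translation": [0, 0, 0], "spin": 0, "claw": 65}
    - {"translation": [0, 0, 0], "spin": 0, "claw": 65}
    - {"translation": [0, 0, 0], "spin": 0, "claw": 65}
    - {"translation": [0, 0, 0], "spin": 0, "claw": 65}

```text
time: 12.73
tool_pos: [0.5873, -0.2798, 0.1699]
eef_rot: [[-0.08, 0.997, -0.0], [0.997, 0.08, 0.001], [0.001, -0.0, -1.0]]
wrist_force: [-0.6, -0.2, 0.6]
width: 0.746
grasp_force: 0.0
```

```bash
python3 -c "
from h import *
plan(588,-282.3,77,4.43)"
```

```text
t 12.73 p [ 587.3 -279.8  169.9] ang 4.57 tilt [-0.     0.001 -1.   ] F [-0.6 -0.2  0.6] w 64.9 g 0.0
units now [-0.053  0.011  1.857] spin 0.002 q7 0.64
```

>>> jog_arm:
  series:
    - {"translation": [-0.05, 0.01, 0.25], "spin": 0, "claw": 65}
    - {"translation": [0, 0, 0.3], "spin": 0, "claw": 65}
    - {"translation": [0, 0, 0.3], "spin": 0, "claw": 65}
    - {"translation": [0, 0, 0.3], "spin": 0, "claw": 65}
    - {"translation": [0, 0, 0.3], "spin": 0, "claw": 65}
    - {"translation": [0, 0, 0.3], "spin": 0, "claw": 65}
    - {"translation": [0, 0, 0.1], "spin": 0, "claw": 65}
    - {"translation": [0, 0, 0], "spin": 0, "claw": 65}

```text
time: 13.4
tool_pos: [0.5862, -0.2833, 0.0755]
eef_rot: [[-0.077, 0.997, -0.004], [0.997, 0.078, 0.001], [0.002, -0.003, -1.0]]
wrist_force: [-0.5, 0.2, -0.4]
width: 0.747
grasp_force: 0.0
```

>>> jog_arm:
  series:
    - {"translation": [0, 0, 0], "spin": 0, "claw": 10}
    - {"translation": [0, 0, 0], "spin": 0, "claw": 10}
    - {"translation": [0, 0, 0], "spin": 0, "claw": 10}
    - {"translation": [0, 0, 0], "spin": 0, "claw": 10}
    - {"translation": [0, 0, 0], "spin": 0, "claw": 10}
    - {"translation": [0, 0, 0], "spin": 0, "claw": 10}
    - {"translation": [0, 0, 0], "spin": 0, "claw": 10}
    - {"translation": [0, 0, 0], "spin": 0, "claw": 10}
  squeeze: 40

```text
time: 14.07
tool_pos: [0.5866, -0.2848, 0.078]
eef_rot: [[-0.076, 0.997, -0.001], [0.997, 0.076, 0.0], [0.0, -0.001, -1.0]]
wrist_force: [-1.8, 0.1, 2.7]
width: 0.263
grasp_force: 40.0
```

>>> jog_arm:
  series:
    - {"translation": [0, 0, 0], "spin": 0, "claw": 10}
    - {"translation": [0, 0, 0], "spin": 0, "claw": 10}
    - {"translation": [0, 0, 0], "spin": 0, "claw": 10}

```text
time: 14.32
tool_pos: [0.5868, -0.2847, 0.078]
eef_rot: [[-0.076, 0.997, -0.001], [0.997, 0.076, 0.0], [0.0, -0.001, -1.0]]
wrist_force: [-3.5, 0.4, 2.5]
width: 0.264
grasp_force: 40.0
```

```bash
python3 -c "
from h import *
plan(588,-282.3,77,4.43)
# arc: tool moves; per step lever d deg, gripper spins with lever 1:1 so tool frame: chord = 2*120*sin(d/2) mm
for d in(5,6,6.5): c=240*np.sin(np.radians(d/2)); print(d,c/50*np.cos(np.radians(d/2)),c/50*np.sin(np.radians(d/2)))
"
```

```text
t 14.32 p [ 586.8 -284.7   78. ] ang 4.38 tilt [-0.001  0.    -1.   ] F [-3.5  0.4  2.5] w 22.9 g 40.0
units now [0.046 0.029 0.019] spin -0.001 q7 0.68
5 0.20917378259437963 0.009132724579810722
6 0.2508683118423683 0.013147451116143991
6.5 0.2716877130429762 0.01542754637619001
```

Gripped. Now I'll swing clockwise along the arc, with the tool turning along with the lever.

>>> jog_arm:
  series:
    - {"translation": [0.009, -0.21, 0], "spin": 0.0556, "claw": 10}
    - {"translation": [0.009, -0.21, 0], "spin": 0.0556, "claw": 10}
    - {"translation": [0.009, -0.21, 0], "spin": 0.0556, "claw": 10}
    - {"translation": [0.009, -0.21, 0], "spin": 0.0556, "claw": 10}
    - {"translation": [0.009, -0.21, 0], "spin": 0.0556, "claw": 10}
    - {"translation": [0.009, -0.21, 0], "spin": 0.0556, "claw": 10}
    - {"translation": [0, 0, 0], "spin": 0, "claw": 10}
    - {"translation": [0, 0, 0], "spin": 0, "claw": 10}

```text
time: 14.98
tool_pos: [0.5265, -0.2742, 0.0782]
eef_rot: [[0.431, 0.903, 0.002], [0.903, -0.431, -0.002], [-0.001, 0.003, -1.0]]
wrist_force: [2.1, -3.1, -1.2]
width: 0.265
grasp_force: 40.0
```

```bash
cat > a.py <<'E'
from h import *
from station import bot
import sys
p=np.array(bot.get_obs()['tool_pos'])[:2]*1000-O;print('radius',np.hypot(*p),'lever deg',-90-np.degrees(np.arctan2(p[1],p[0]))+JY)
L=float(sys.argv[1]);r=121;x,y=jig(-r*np.sin(np.radians(L)),-r*np.cos(np.radians(L)))
plan(x,y,78,JY-L)
E
python3 a.py 30
```

```text
radius 123.07293894711508 lever deg 29.35134294110032
t 14.98 p [ 526.5 -274.2   78.2] ang -25.5 tilt [ 0.002 -0.002 -1.   ] F [ 2.1 -3.1 -1.2] w 23.0 g 40.0
units now [ 0.042 -0.028  0.004] spin 0.001 q7 0.2
```

>>> jog_arm:
  series:
    - {"translation": [0.014, -0.21, 0], "spin": 0.0556, "claw": 10}
    - {"translation": [0.014, -0.21, 0], "spin": 0.0556, "claw": 10}
    - {"translation": [0.014, -0.21, 0], "spin": 0.0556, "claw": 10}
    - {"translation": [0.014, -0.21, 0], "spin": 0.0556, "claw": 10}
    - {"translation": [0.014, -0.21, 0], "spin": 0.0556, "claw": 10}
    - {"translation": [0.014, -0.21, 0], "spin": 0.0556, "claw": 10}
    - {"translation": [0, 0, 0], "spin": 0, "claw": 10}
    - {"translation": [0, 0, 0], "spin": 0, "claw": 10}

```text
time: 15.65
tool_pos: [0.4781, -0.235, 0.0781]
eef_rot: [[0.825, 0.565, -0.002], [0.565, -0.825, -0.005], [-0.004, 0.003, -1.0]]
wrist_force: [-4.1, -8.2, 1.5]
width: 0.265
grasp_force: 40.0
```

```bash
python3 a.py 60
```

```text
radius 123.71306067043501 lever deg 58.61838822976929
t 15.65 p [ 478.1 -235.    78.1] ang -55.61 tilt [-0.002 -0.005 -1.   ] F [-4.1 -8.2  1.5] w 23.1 g 40.0
units now [ 0.054 -0.06   0.002] spin -0.0 q7 -0.38
```

>>> jog_arm:
  series:
    - {"translation": [0.014, -0.213, 0], "spin": 0.0556, "claw": 10}
    - {"translation": [0.014, -0.213, 0], "spin": 0.0556, "claw": 10}
    - {"translation": [0.014, -0.213, 0], "spin": 0.0556, "claw": 10}
    - {"translation": [0.014, -0.213, 0], "spin": 0.0556, "claw": 10}
    - {"translation": [0.014, -0.213, 0], "spin": 0.0556, "claw": 10}
    - {"translation": [0.014, -0.213, 0], "spin": 0.0556, "claw": 10}
    - {"translation": [0, 0, 0], "spin": 0, "claw": 10}
    - {"translation": [0, 0, 0], "spin": 0, "claw": 10}

```text
time: 16.32
tool_pos: [0.455, -0.175, 0.0777]
eef_rot: [[0.997, 0.076, -0.01], [0.076, -0.997, -0.003], [-0.01, 0.002, -1.0]]
wrist_force: [-15.5, -8.1, 11.9]
width: 0.265
grasp_force: 40.0
```

```bash
python3 a.py 90
```

```text
radius 124.05490892346974 lever deg 88.71109347646762
t 16.32 p [ 455.  -175.    77.7] ang -85.67 tilt [-0.01  -0.003 -1.   ] F [-15.5  -8.1  11.9] w 23.1 g 40.0
units now [ 0.061 -0.057 -0.006] spin -0.001 q7 -1.05
```

>>> jog_arm:
  series:
    - {"translation": [-0.02, -0.02, 0], "spin": 0, "claw": 10}
    - {"translation": [-0.01, -0.01, 0], "spin": 0, "claw": 10}
    - {"translation": [0, 0, 0], "spin": 0, "claw": 10}
    - {"translation": [0, 0, 0], "spin": 0, "claw": 10}
    - {"translation": [0, 0, 0], "spin": 0, "claw": 10}
    - {"translation": [0, 0, 0], "spin": 0, "claw": 10}
    - {"translation": [0, 0, 0], "spin": 0, "claw": 10}
    - {"translation": [0, 0, 0], "spin": 0, "claw": 10}

```text
time: 16.98
tool_pos: [0.4547, -0.1742, 0.0778]
eef_rot: [[0.997, 0.075, -0.007], [0.075, -0.997, -0.004], [-0.007, 0.004, -1.0]]
wrist_force: [-10.4, -9.4, 6.9]
width: 0.258
grasp_force: 40.0
```

```bash
python3 a.py 90; python3 w4.py 5
```

```text
radius 124.21045917581196 lever deg 89.0743529995872
t 16.98 p [ 454.7 -174.2   77.8] ang -85.69 tilt [-0.007 -0.004 -1.   ] F [-10.4  -9.4   6.9] w 22.4 g 40.0
units now [ 0.065 -0.041 -0.004] spin -0.001 q7 -1.06
587.7 -282.2
t 16.98 p [ 454.7 -174.2   77.8] ang -85.69 tilt [-0.007 -0.004 -1.   ] F [-10.4  -9.4   6.9] w 22.4 g 40.0
units now [ 2.477  2.36  -1.653] spin -1.001 q7 -1.06
scene blocktop 112 0.041365376233303386 [[26.3, 18.6], [75.6, 93.6]]
handle 18 [ 468.32874237 -186.30078126] [ 8.7730423  22.89072142]
top blocktop 295 0.04220869132427493 [[26.4, 12.3], [75.5, 93.5]]
handle 0
```

View pics/m5.png

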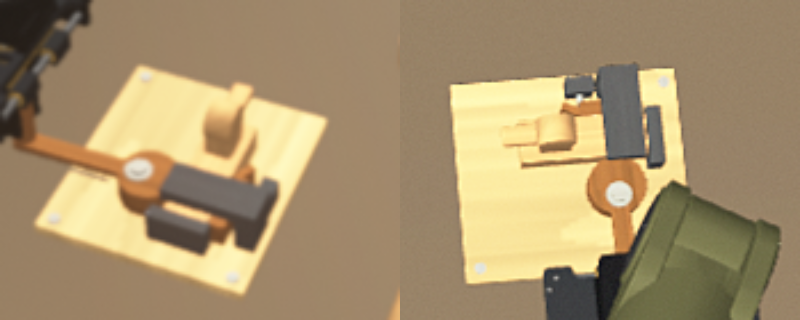

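The lever lies over the scribed line, and the block is flat with the jaw against it (right panel: block at (520–610, 145–165)). One numeric check of block yaw and position before handing in.

```bash
python3 -c "
from h import *
p,W=cloud('pics/top5.npz');z=W[...,2]
k=np.cos(np.radians(JY)),np.sin(np.radians(JY));J=(W[...,:2]*1000-O)@np.array([[k[0],-k[1]],[k[1],k[0]]])
m=(J[...,0]>28)&(J[...,0]<84)&(J[...,1]>33)&(J[...,1]<110)&(z>.037)&(z<.047)
print(cv2.minAreaRect(J[m].astype(np.float32)),np.median(z[m]),np.percentile(J[m],[1,99],axis=0))
h=cv2.cvtColor(p,cv2.COLOR_RGB2HSV)
m=(J[...,0]<-30)&(J[...,0]>-110)&(abs(J[...,1])<40)&(z>.034)&(z<.048)
q=J[m];print(len(q));print(cv2.fitLine(q.astype(np.float32),cv2.DIST_HUBER,0,.01,.01).ravel(),q.mean(0),q.min(0),q.max(0))
from station import bot;o=bot.get_obs();print(o['time'],o['wrist_force'],o['grasp_force'])
"
```

```text
((61.54194641113281, 63.336856842041016), (60.69252395629883, 44.01647186279297), 89.089599609375) 0.04226887683505785 [[39.80635861 33.20724966]
 [83.24793116 93.8217266 ]]
100
[  0.93450266  -0.3559562  -44.695736    -0.34775075] [-43.72106031  -0.52538753] [-59.42564679 -11.56883376] [-30.47894852   8.65634491]
17.0833 [-10.30306053  -9.5509967    7.96879201] 40.00341578386724
```

```bash
python3 -c "
from station import bot
print(bot.job_done())"
```

```text
the job is handed in; nothing more can be done
None
```

I handed the job in at about 17 s of the 58 s allowed; no verdict came back. By my last measurements the block lies flat and home against the stop, pushed about 4.5 mm into the sprung jaw. The lever stands at about 89–90°, with the gripper still holding the handle at 40 N.

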